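# Open the leaning wafer tin

## Robot

A 6-joint arm with a two-finger parallel gripper is mounted at the origin on the work surface. World frame = base frame: x ahead of the robot, y to its left, z up, the work surface at z = 0. Lengths are in mm, angles in rad, forces in N, time in s.
With the tool pointing down it reaches from about 325 to 875 mm from the base axis. Payload 4.4 kg.
Tool frame: the origin (TCP) lies on the centre line of the jaws, within the pads' length; the fingertips stand ahead of it and the grasp point (between the pads) lies 6 mm ahead of it (ctrl.tcp_to_tips is the z of the fingertips in the tool frame, in mm); z points along the fingers, y is the direction in which the jaws open and shut (so a half turn about z gives the same grasp; the last joint's range is limited). The gripper opens to 85 mm and grips with 20 to 120 N. Pads are 22 mm wide; open, the fingers measure 114 mm over their backs; the gripper's body (76 mm by 85 mm) begins 54 mm behind the grasp point. The pads swing forward as they close: fully open they stand 13 mm farther back than shut.
Start: joints at [-1.313, 0.207, 1.542, -0, 1.393, -0.15], TCP at [228.028, -527.855, 256.282] pointing down, gripper open.
Joint ranges: [-2.73, 2.73], [-0.86, 2.22], [0.23, 2.46], [-1.11, 4.25], [0.08, 2.63], [-2.82, 2.82]. Speed limits (rad/s): [2.79, 2.79, 3.14, 3.14, 3.14, 3.14].

## Interface

Orientations are given as a 3x3 rotation matrix whose columns are the frame's x, y, z axes.
In Python, from plant import ctrl, sensors, optics gives the robot as it stands. Calls block until the motion is done:
- ctrl.move_ptp(position, orientation): joint-space move of the TCP to a pose.
- ctrl.move_l(position, rot=None, vel=150, threshold=None): straight line of the TCP; rot=None keeps the orientation; vel is the mean speed in mm/s. With threshold (N) it stops when the force on the tool has changed by that much, and returns True; else False.
- ctrl.set_joints(angles): joint-space move.
- ctrl.gripper_to(opening, force=None): finger opening in mm; force is the grip in N (None keeps the last); returns when the fingers have stopped.
- ctrl.hold(seconds).
- ctrl.solve_ik(position, orientation): joint angles nearest the present ones, or None.
- sensors.read_state(): the state.
- optics.grab_frame(name): name is "scene" or "top" or "wrist"; returns (picture, depth): 480x640x3 uint8, red, green, blue; 480x640 float32, mm along the optical axis (not along the pixel's ray), 0 where there is no reading.
- optics.camera_params(name): a dict with "mtx" (3x3 intrinsics, pixels), "R" (3x3) and "t" (3): a world point X has camera coordinates R X + t; the wrist camera has in their place "T_tool_cam" (4x4, takes a point from camera to tool coordinates, whose origin is the TCP and whose axes are the flange's). Camera axes: x right, y down, z forward; pixel columns grow to the right and rows downward; lengths in mm; the calibration is good to about 2 mm. A picture is of the moment at which its call begins: read the wrist's pose just before it. camera_params takes no time and is no camera call.
A pose or a line that the arm cannot do raises ctrl.MotionError and nothing moves.
- ctrl.finish_job(): hands the job in, once; it reports no verdict.
The state is a dict: "t": time; "q": joint angles; "qvel": joint speeds; "tau": joint torques, N m; "eef_pos": TCP position; "eef_rot": TCP orientation; "force": force on the tool from outside, world axes, zero at the start; "wrist_torque": the same for the moment, N m; "grip_width": finger opening in mm.
Only numpy, scipy, OpenCV 4.12 (cv2) and the standard library are available. Lean on these libraries where they do the work, as an engineer would, in place of code of your own. Each camera call takes 0.05 s, during which the arm holds its last target. There are 200 camera calls.

## Task

Open the wafer tin that leans in its stand: take its lid by the wooden grip, draw it off along the lean of the tin without shifting or tipping the stand, and lay it flat, grip upward, in the middle of the pile of cardboard rounds so that no part of it overhangs. How high the pile is you must find out: set the lid down gently, neither dropping it nor pressing it hard into the cardboard, and leave everything else on the table where it is.

Things in the scene. Friction and masses are not known exactly. Their poses are not given: they have to be found in the camera images.
- stand: Dark steel bracket stand (loose, about 2 kg, base 190 by 140 mm) with a round sheet-metal tin fixed in it, full of wafers, under a lid. Origin: centre of the tin's bottom, 45 mm above the table; z along the tin's axis, which leans 32 degrees from vertical roughly towards the robot; x up the slope of the rim; y level. The tin is 107 mm in diameter and 150 mm long.
- mouth (a point): Centre of the tin's rim, 150 mm from the stand's origin along its z; axes as the stand's.
- lid: Loose round sheet-metal lid, 120 mm diameter, 20 mm deep, about 0.2 kg. Its skirt reaches 16 mm down over the outside of the tin with 2 to 3 mm play all round, so it comes off only along the tin's axis. Origin: centre of the skirt's lower edge; z is the lid's axis, out through the grip (it leans with the tin). The flat top is 20 mm above the origin.
- grip (a point): Middle of the lid's upright wooden grip, 41 mm above the lid's origin along its z; axes as the lid's. The grip is 50 mm long along x, 12 mm thick along y, 42 mm high (20 to 62 mm above the origin). At the start it runs roughly across the lean (its x within about 35 degrees of the stand's y, either way round).
- tray: Flat dark steel tray, 190 by 190 mm, fixed to the table; origin in the table plane under its centre, z up. Centred on it lies a pile of round cardboard sheets, 170 mm diameter. The top of the pile is somewhere between 20 and 56 mm above the table; this height is not reported, so feel for it (the pile is firm and does not move).
- jar: Bystander: small glass jar with a steel cap, 56 mm diameter, 85 mm high, between stand and tray; origin under its centre.
- spatula: Bystander: spatula, 200 mm long, lying along its x; origin at its middle underneath.
- mug: Bystander: white mug, 72 mm diameter, 85 mm high; origin under its centre.
- bowl: Bystander: steel bowl with wafers, 150 mm diameter, 50 mm high; origin under its centre.
- oil: Bystander: amber oil bottle, 66 mm diameter, 190 mm high; origin under its centre.
- spare_tin: Bystander: a closed tin of the same kind standing upright, 120 mm diameter over its lid, 182 mm high with its grip; origin under its centre. Not to be opened.
- brush: Bystander: brush, 170 mm long, lying along its x; origin at its middle underneath.
Mind the look-alikes: they are no part of the job. What is shaped like the stand but yellow is not meant.

How it is judged (in metres and radians):
On the way:
1. the lid is held in the fingers, clear of the tin (distance between lid and mouth above 0.05 m and contact force between the fingers and lid above 1 N and contact force between lid and stand below 0.01 N), for 0.2 s.
At the end, for the whole second after the job is handed in: The lid lies released, at rest, on the pile, grip up, flat within 0.08 rad, its centre within 25 mm of the tray's centre (nothing overhangs); the stand is within 20 mm of where it stood and the tin's lean within 0.06 rad of 0.56; no bystander was disturbed (horizontal distance between lid and tray below 0.025 m and angle between lid's own z axis and vertical below 0.08 rad and contact force between lid and tray above 0.4 N and contact force between the fingers and lid below 0.05 N and linear speed of lid below 0.02 m/s and distance of stand from where it was at the start of the episode below 0.02 m and angle between stand's own z axis and vertical between 0.5 and 0.62 rad); the robot touches nothing.
It fails at once if the stand is shifted by more than 25 mm or tipped by more than 0.15 rad (distance of stand from where it was at the start of the episode above 0.025 m or angle between stand's own z axis and vertical above 0.71 rad or angle between stand's own z axis and vertical below 0.41 rad).
It fails at once if the lid is dropped or thrown (faster than 0.35 m/s while out of the fingers: a fall of about 6 mm) (linear speed of lid above 0.35 m/s and contact force between the fingers and lid below 0.05 N).
It fails at once if the lid is pressed onto the pile with more than 60 N (contact force between lid and tray above 60 N).
It fails at once if a bystander is shifted by more than 30 mm (distance of any of jar, spatula, mug, bowl, oil, spare_tin, brush from where it was at the start of the episode above 0.03 m).
It also fails if it takes over 48 s, if anything falls off the work surface, if the arm or the gripper's body presses on something with over 40 N, if the wrist force passes 120 N, or if a joint passes its speed limit or range.

## Working session

There is one attempt and no reset: what is moved stays moved. The work goes in short steps, each a Python script; the robot and the scene stay as the last script left them, time stands still between calls to the robot, and variables do not carry over. Pictures are saved under pics/ and viewed, about 8 in all and at most 12, crops included, and the job is handed in when it is done.

```bash
mkdir -p pics; ls; python3 - <<'E'
from plant import ctrl,sensors,optics
import cv2,numpy as np
for n in("scene","top"):
    p,d=optics.grab_frame(n); cv2.imwrite(f"pics/{n}0.png",p[:,:,::-1]); np.savez(f"/tmp/{n}0.npz",p=p,d=d)
    c=optics.camera_params(n); print(n,c, (d>0).mean())
c=optics.camera_params("wrist");print(c)
print(ctrl.tcp_to_tips, sensors.read_state())
E
```

```text
pics
scene {'mtx': array([[454.3013501 ,   0.        , 320.1727247 ],
       [  0.        , 454.3013501 , 237.61163413],
       [  0.        ,   0.        ,   1.        ]]), 'R': array([[-0.03115865,  0.99928875, -0.02123972],
       [ 0.67404193,  0.00531679, -0.73867395],
       [-0.73803564, -0.03733254, -0.67372819]]), 't': array([  20.04064389, -237.52656167, 1691.08513899])} 0.9961197916666666
top {'mtx': array([[553.56143339,   0.        , 319.73693168],
       [  0.        , 553.56143339, 236.84227412],
       [  0.        ,   0.        ,   1.        ]]), 'R': array([[ 0.01875546, -0.99973322,  0.01348054],
       [-0.9943729 , -0.02005752, -0.10402034],
       [ 0.10426298, -0.01145374, -0.99448381]]), 't': array([ -10.91657541,  496.74990253, 1420.58371739])} 0.9958365885416667
{'mtx': array([[340.40389533,   0.        , 323.05750552],
       [  0.        , 340.40389533, 239.56826751],
       [  0.        ,   0.        ,   1.        ]]), 'T_tool_cam': array([[-8.95600586e-04, -9.47374169e-01, -3.20127135e-01,
         8.30931629e+01],
       [ 9.99999598e-01, -8.59004642e-0
[... 292 characters left out ...]
+00, -4.23898325e-05,
        1.39352759e+00, -1.50490319e-01]), 'qvel': array([ 0.00082604, -0.0022398 , -0.00415152,  0.00016932,  0.00020045,
        0.0009856 ]), 'tau': array([-9.20594903e-04, -3.84090757e+01, -2.92548323e+01, -2.53446651e-04,
        4.84228483e-03,  1.25291623e-05]), 'eef_pos': array([ 227.85502551, -527.21487131,  255.20965261]), 'eef_rot': array([[ 9.17992466e-01,  3.96597389e-01, -5.85537173e-04],
       [ 3.96597722e-01, -9.17990195e-01,  2.06120029e-03],
       [ 2.79949269e-04, -2.12438905e-03, -9.99997704e-01]]), 'force': array([0.27847785, 0.38939469, 0.53272128]), 'wrist_torque': array([ 0.00132779, -0.02045953,  0.02297269]), 'grip_width': 85.64526801253754}
```

View pics/top0.png

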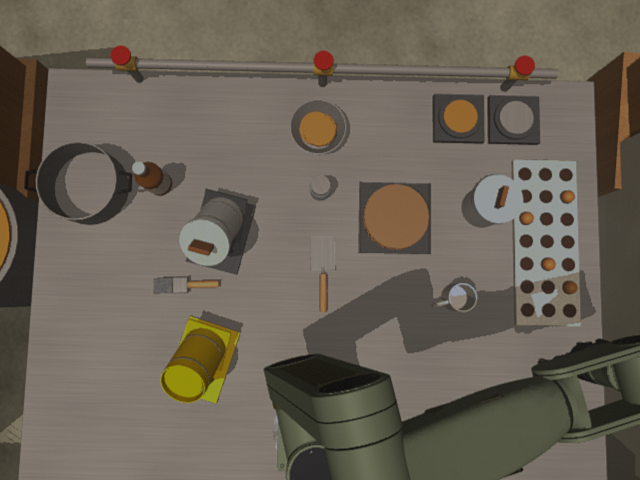

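View pics/scene0.png

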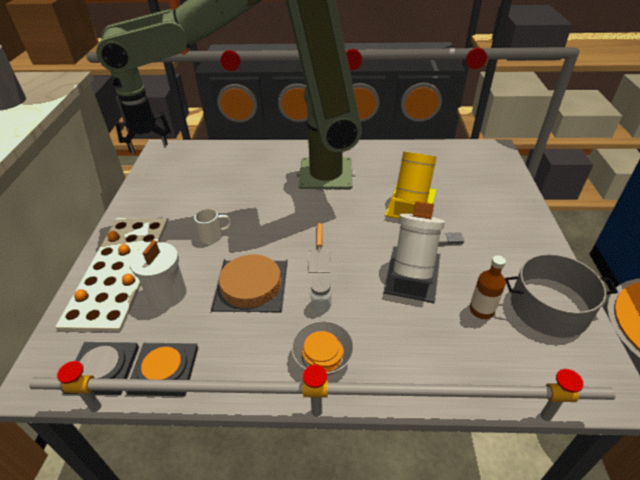

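The top view shows the stand with its lid at about (205,243), the grip at (201,247), the pile at (396,216) and the jar at (320,187). The yellow decoy is at (200,360). The scene view agrees.

```bash
cat > h.py <<'E'
import numpy as np,cv2
from plant import ctrl,sensors,optics
def cloud(d,c,pose=None):
    v,u=np.mgrid[:480,:640]; m=c["mtx"]
    P=np.stack([(u-m[0,2])/m[0,0]*d,(v-m[1,2])/m[1,1]*d,d],-1)
    if pose is None: return (P-c["t"])@c["R"]
    T=c["T_tool_cam"]; P=P@T[:3,:3].T+T[:3,3]
    return P@pose[1].T+pose[0]
def grab(n):
    s=sensors.read_state(); p,d=optics.grab_frame(n)
    return p,d,cloud(d,optics.camera_params(n),(s["eef_pos"],s["eef_rot"]) if n=="wrist" else None)
def plane(Q):
    for _ in range(6):
        c=Q.mean(0); n=np.linalg.svd(Q-c,full_matrices=False)[2][2]; n*=np.sign(n[2])
        r=(Q-c)@n; Q=Q[abs(r)<max(2*r.std(),1)]
    return c,n,r.std(),len(Q)
E
python3 - <<'E'
from h import *
Z=np.load("/tmp/top0.npz");p,d=Z["p"],Z["d"];W=cloud(d,optics.camera_params("top"))
hsv=cv2.cvtColor(p,cv2.COLOR_RGB2HSV)
box=np.zeros((480,640),bool);box[215:272,175:235]=1
br=(hsv[...,1]>110)&(hsv[...,0]<20)&box
print("table",np.median(W[300:320,100:140,2]))
cv2.imwrite("pics/x.png",br*255)
wh=box&(hsv[...,1]<50)&(hsv[...,2]>140)&~cv2.dilate(br.astype(np.uint8),np.ones((7,7))).astype(bool)
Q=W[wh&(d>0)];Q=Q[Q[:,2]>120]; print(len(Q),br.sum()); c,n,s,k=plane(Q);print("lid",c,n,s,k,np.degrees(np.arccos(n[2])),np.degrees(np.arctan2(n[1],n[0])))
G=W[br&(d>0)];print("grip",np.median(G,0),cv2.minAreaRect(np.argwhere(br)[:,::-1].astype(np.float32)), ((G-c)@n).min(),np.median((G-c)@n),((G-c)@n).max())
for nm,uv,z in(("jar",(320,187),0),("pile",(396,216),0),("oil",(140,168),0),("spat",(323,270),0),("sparetin",(497,198),0),("bowl",(318,128),0),("mug",(460,297),0),("brush",(185,285),0)):
    print(nm,W[uv[1],uv[0]].round())
pm=(hsv[...,1]>80)&(hsv[...,0]<20);pm[:,:350]=0;pm[:,440:]=0;pm[:178]=0;pm[255:]=0
Q=W[pm&(d>0)];c,n,s,k=plane(Q);print("pile",c,n,s,k,np.median(Q[:,2]))
dk=np.zeros_like(pm);dk[178:258,355:436]=(hsv[178:258,355:436,2]<85);Q=W[dk];print("tray",cv2.minAreaRect(Q[:,:2].astype(np.float32)),np.median(Q[:,2]))
dk=(hsv[...,2]<80);dk[:180]=0;dk[280:]=0;dk[:,:195]=0;dk[:,260:]=0;Q=W[dk];Q=Q[Q[:,2]<30];print("standbase",cv2.minAreaRect(Q[:,:2].astype(np.float32)))
E
```

```text
table 1.150374372879801
1187 243
lid [467.35384048 267.08053086 178.88524752] [-0.51679852  0.12794405  0.84649253] 1.6717016629889887 1028 32.16779714938337 166.09484498591684
grip [449.40886375 272.46271064 205.63742297] ((200.2987518310547, 246.8796844482422), (22.674312591552734, 11.594819068908691), 14.931418418884277) 5.2203334576826395 33.80886589923322 47.48312236648667
jar [617.   1.  87.]
pile [ 554. -199.   39.]
oil [632. 422. 194.]
spat [411. -12.   8.]
sparetin [ 587. -427.  149.]
bowl [784.   9.  40.]
mug [ 347. -374.    5.]
brush [365. 343.  32.]
pile [ 554.65995762 -198.12794149   43.21270988] [0.00236578 0.00440319 0.99998751] 2.403023677396542 2870 43.073769196725934
tray ((498.1026916503906, -139.33018493652344), (302.3760070800781, 311.0025329589844), 0.32128262519836426) 7.905519172296014
standbase ((511.19073486328125, 238.40106201171875), (226.39694213867188, 140.81227111816406), 3.5123324394226074)[ WARN:0@0.643] global loadsave.cpp:1063 imwrite_ Unsupported depth image for selected encoder is fallbacked to CV_8U.
```

```bash
python3 - <<'E'
from h import *
n=np.array([-.5168,.1279,.8465]);n/=np.linalg.norm(n)
z=-n; lev=np.cross([0,0,1],n);lev/=np.linalg.norm(lev)
Z=np.load("/tmp/top0.npz")
g=np.array([449.4,272.5,205.6])
for sg in(1,-1):
    x=sg*lev;R=np.stack([x,np.cross(z,x),z],1)
    for a in(-35,-20,0,20,35):
        Ra=R@cv2.Rodrigues(np.array([0,0,np.radians(a)]))[0]
        q=ctrl.solve_ik(g+n*5,Ra);q2=ctrl.solve_ik(g+n*150,Ra)
        print(sg,a,None if q is None else q.round(2),None if q2 is None else q2.round(2))
E
```

```text
1 -35 [ 0.61 -0.01  1.98 -0.56  0.86 -2.6 ] [ 0.76 -0.22  1.9  -0.51  1.18 -2.62]
1 -20 [ 0.61 -0.01  1.98 -0.56  0.86 -2.34] [ 0.76 -0.22  1.9  -0.51  1.18 -2.36]
1 0 [ 0.61 -0.01  1.98 -0.56  0.86 -1.99] [ 0.76 -0.22  1.9  -0.51  1.18 -2.01]
1 20 [ 0.61 -0.01  1.98 -0.56  0.86 -1.64] [ 0.76 -0.22  1.9  -0.51  1.18 -1.66]
1 35 [ 0.61 -0.01  1.98 -0.56  0.86 -1.38] [ 0.76 -0.22  1.9  -0.51  1.18 -1.4 ]
-1 -35 [ 0.61 -0.01  1.98 -0.56  0.86  0.54] [ 0.76 -0.22  1.9  -0.51  1.18  0.52]
-1 -20 [ 0.61 -0.01  1.98 -0.56  0.86  0.8 ] [ 0.76 -0.22  1.9  -0.51  1.18  0.78]
-1 0 [ 0.61 -0.01  1.98 -0.56  0.86  1.15] [ 0.76 -0.22  1.9  -0.51  1.18  1.13]
-1 20 [ 0.61 -0.01  1.98 -0.56  0.86  1.5 ] [ 0.76 -0.22  1.9  -0.51  1.18  1.48]
-1 35 [ 0.61 -0.01  1.98 -0.56  0.86  1.76] [ 0.76 -0.22  1.9  -0.51  1.18  1.74]
```

```bash
cat >> h.py <<'E'
def lidview(name,gc,n0):
    p,d,W=grab("wrist"); cv2.imwrite(f"pics/{name}.png",p[:,:,::-1])
    hsv=cv2.cvtColor(p,cv2.COLOR_RGB2HSV)
    near=(d>0)&(np.linalg.norm(W-gc,axis=-1)<95)
    H=(W-gc)@n0
    wh=near&(hsv[...,1]<60)&(hsv[...,2]>110)&(abs(H+21)<10)
    wh=cv2.erode(wh.astype(np.uint8),np.ones((5,5))).astype(bool)
    c,n,s,k=plane(W[wh]); print("lidplane",c,n,s,k,np.degrees(np.arccos(n[2])))
    h=(W-c)@n
    br=near&(hsv[...,1]>100)&(hsv[...,0]<22)&(h>36)&(h<48)   # top face of grip
    Q=W[br]; Q=Q-np.outer((Q-c)@n,n); e1=np.cross([0,0,1],n);e1/=np.linalg.norm(e1);e2=np.cross(n,e1)
    r=cv2.minAreaRect(np.stack([Q@e1,Q@e2],1).astype(np.float32)); b=cv2.boxPoints(r)
    L=max([b[1]-b[0],b[2]-b[1]],key=np.linalg.norm); L=L/np.linalg.norm(L); ax=L[0]*e1+L[1]*e2
    ctr=r[0][0]*e1+r[0][1]*e2+n*(c@n)
    # disc centre: outline of top
    m=near&(abs(h)<2.5)&(hsv[...,1]<60); Q=W[m]; hull=cv2.convexHull(np.stack([Q@e1,Q@e2],1).astype(np.float32))
    dc,rad=cv2.minEnclosingCircle(hull); dc3=dc[0]*e1+dc[1]*e2+n*(c@n)
    print("grip foot",ctr,"size",r[1],br.sum(),"axis",ax,"disc",dc3,"rad",rad)
    return ctr,n,ax
E
python3 - <<'E'
from h import *
n=np.array([-.5168,.1279,.8465]);n/=np.linalg.norm(n);z=-n
x=-np.cross([0,0,1],n);x/=np.linalg.norm(x);R=np.stack([x,np.cross(z,x),z],1)
g=np.array([467,267,178.9])+0*n
gc=np.array([449.4,272.5,200])
s=sensors.read_state();ctrl.move_l(s["eef_pos"]+[0,0,120],vel=200)
ctrl.move_ptp(gc+150*n,R); ctrl.hold(.3)
print(sensors.read_state()["t"],sensors.read_state()["eef_pos"]-gc-150*n)
lidview("w1",gc,n)
E
```

```text
4.0667 [ 0.23016957 -0.18679827  0.0312669 ]
lidplane [464.59444722 275.4051521  175.3442064 ] [-0.51635521  0.12457068  0.84726586] 0.5228063784321242 8537 32.08447666197968
grip foot [463.09472406 271.55047737 174.99695954] size (10.763123512268066, 49.04278564453125) 849 axis [-0.23710675 -0.97148221 -0.00166784] disc [463.18899626 270.80531609 175.1639711 ] rad 60.06363296508789
```

View pics/w1.png

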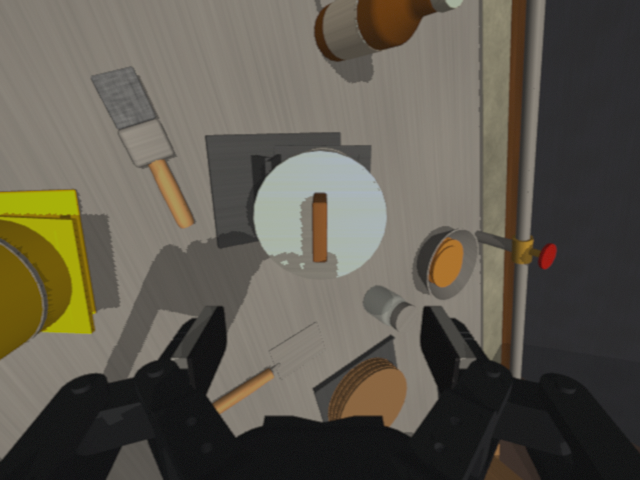

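The wrist view shows the lid disc centred at (320,214) with the grip along image rows 193–262. This agrees with the plane fit: tilt 32.1°, radius 60 mm.

```bash
python3 - <<'E'
from h import *
n=np.array([-.5164,.1246,.8473]);n/=np.linalg.norm(n);z=-n
x=np.array([.2371,.9715,.0017]);x-=n*(x@n);x/=np.linalg.norm(x);R=np.stack([x,np.cross(z,x),z],1)
f=np.array([463.1,271.2,175.1]);np.savez("/tmp/g.npz",n=n,R=R,f=f)
ctrl.gripper_to(45)
print("hit",ctrl.move_l(f+45*n,R,vel=120),ctrl.move_l(f+31*n,R,vel=30,threshold=8))
s0=sensors.read_state();print(s0["t"],(s0["eef_pos"]-f)@n,s0["force"])
ctrl.gripper_to(25);ctrl.gripper_to(0,60);ctrl.hold(.3)
s=sensors.read_state();print(s["t"],s["grip_width"],s["eef_pos"]-s0["eef_pos"],s["force"],s["wrist_torque"])
E
```

```text
hit False False
6.4667 30.794259631769876 [ 0.29122659  0.1997721  -0.31491794]
7.3583 11.07089448636681 [-0.01745584  0.27238283  0.42077848] [-2.18860377 -0.19449902  2.5923949 ] [0.09234192 0.42017965 0.00695039]
```

```bash
python3 - <<'E'
from h import *
Z=np.load("/tmp/g.npz");n,R,f=Z["n"],Z["R"],Z["f"]
p0=sensors.read_state()["eef_pos"]
for k in(4,10,18,30,90):
    h=ctrl.move_l(f+31*n+k*n,R,vel=40 if k<90 else 80,threshold=15);s=sensors.read_state()
    print(k,h,(s["eef_pos"]-p0)@n,s["force"].round(2),(R.T@s["wrist_torque"]).round(2),s["grip_width"].round(1),s["t"])
    if h:break
p,d=optics.grab_frame("scene");cv2.imwrite("pics/s2.png",cv2.resize(p[120:330,300:560,::-1],None,fx=3,fy=3)[:600,:780])
E
```

```text
Traceback (most recent call last):
AttributeError: 'float' object has no attribute 'round'
```

```bash
python3 - <<'E'
from h import *
Z=np.load("/tmp/g.npz");n,R,f=Z["n"],Z["R"],Z["f"]
p0=f+31*n
for k in(10,18,30,90):
    h=ctrl.move_l(f+31*n+k*n,R,vel=40 if k<90 else 80,threshold=15);s=sensors.read_state()
    print(k,h,(s["eef_pos"]-p0)@n,s["force"].round(2),(R.T@s["wrist_torque"]).round(2),s["grip_width"],s["t"])
    if h:break
p,d=optics.grab_frame("scene");cv2.imwrite("pics/s2.png",cv2.resize(p[120:320,300:560,::-1],None,fx=3,fy=3))
E
```

```text
10 False 10.281529003685186 [-0.36  0.23 -1.15] [ 0.39 -0.01 -0.01] 11.485530335720739 7.9083
18 False 18.397274704390167 [ 0.17  0.36 -0.81] [ 0.39 -0.01 -0.  ] 11.354157069386654 8.2583
30 False 30.40087785724084 [ 0.13  0.91 -1.83] [0.41 0.01 0.01] 11.24357427760215 8.7083
90 False 89.65154282512823 [ 0.58  0.3  -0.58] [ 0.35 -0.04  0.01] 11.329972549057137 9.6083
```

View pics/s2.png

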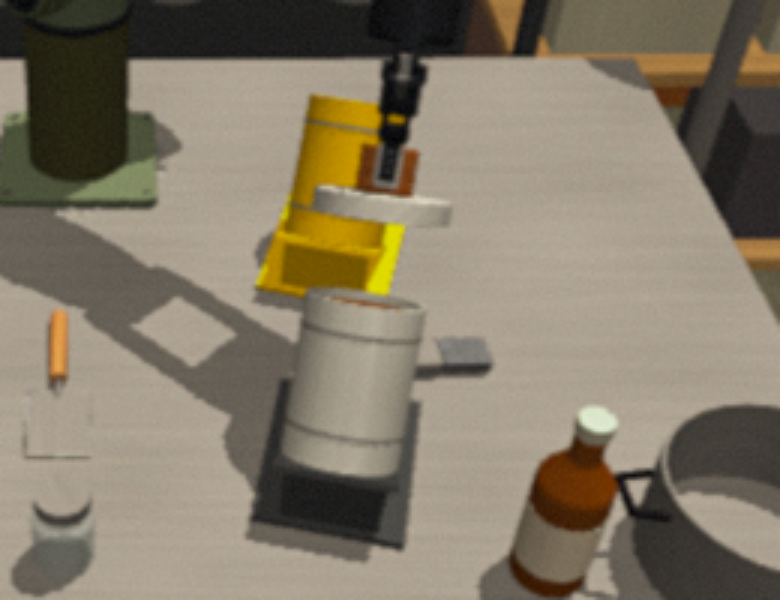

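The lid is held and clear of the tin, and the stand looks unmoved in its place (crop shows the open tin at (360,300), the lid at (385,205)). Next I level the lid and carry it over the tray.

```bash
python3 - <<'E'
from h import *
s=sensors.read_state();q0=s["q"]
best=None
for a in np.radians(np.arange(-180,180,15)):
    x=np.array([np.cos(a),np.sin(a),0]);z=np.array([0,0,-1.]);R=np.stack([x,np.cross(z,x),z],1)
    q=ctrl.solve_ik([554.7,-198.1,200],R)
    if q is not None:
        c=abs(q-q0).max()+ .3*abs(q[5])
        if best is None or c<best[0]:best=(c,a,R,q)
print(best[1],best[3].round(2),q0.round(2))
R=best[2];np.save("/tmp/Rd.npy",R)
ctrl.move_l(s["eef_pos"]+[0,0,80],vel=150)
ctrl.move_ptp([554.7,-198.1,260],R);ctrl.hold(.3)
s=sensors.read_state();print(s["t"],s["eef_pos"],s["grip_width"],s["force"])
# held lid attitude, from wrist view
p=s["eef_pos"];n=np.array([0,0,1.])
lidview("w3",p-[0,0,10],n)
pp,d,W=grab("top");hsv=cv2.cvtColor(pp,cv2.COLOR_RGB2HSV)
Z=np.load("/tmp/top0.npz");W0=cloud(Z["d"],optics.camera_params("top"));h0=cv2.cvtColor(Z["p"],cv2.COLOR_RGB2HSV)
m=(h0[...,1]>80)&(h0[...,0]<20)&(W0[...,2]>33);m[:,:350]=0;m[:,440:]=0;m[:178]=0;m[255:]=0
print("pile circle",cv2.minEnclosingCircle(W0[m][:,:2].astype(np.float32)),np.percentile(W0[m][:,2],[5,50,95]))
E
```

```text
1.0471975511965976 [-0.49  0.29  1.56 -0.    1.29  0.03] [ 0.7  -0.14  1.95 -0.52  1.04  1.14]
12.5 [ 554.92448173 -197.32377919  260.29358746] 11.145942835620552 [ 0.19290413  0.16263446 -0.39260468]
lidplane [ 565.63067261 -180.84577072  229.48872189] [-6.93791332e-04 -1.42074369e-03  9.99998750e-01] 0.47383445295045806 21155 0.09059006575070945
grip foot [ 555.9446109  -197.33711471  229.45857178] size (50.110782623291016, 12.581904411315918) 3548 axis [0.48689304 0.87346017 0.00157877] disc [ 555.45532143 -197.81886792  229.45754786] rad 60.14219665527344
pile circle ((475.7812805175781, -125.55860900878906), 191.51644897460938) [38.0706126  43.23530183 48.5635003 ]
```

View pics/w3.png

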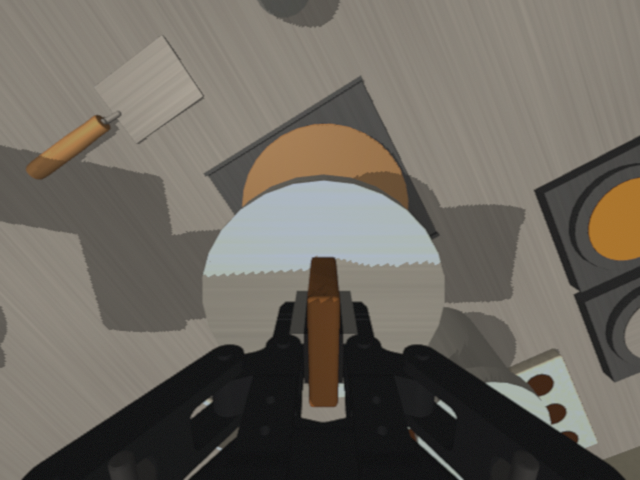

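Held lid is level (0.1°) and centred over the pile at (325,200). Now the guarded descent: slow, with a low force threshold.

```bash
python3 - <<'E'
from h import *
R=np.load("/tmp/Rd.npy");xy=[554.2,-198.4]
ctrl.move_l([*xy,118],R,vel=100);ctrl.hold(.3)
s0=sensors.read_state();print(s0["t"],s0["eef_pos"],s0["force"])
h=ctrl.move_l([*xy,68],R,vel=12,threshold=4)
s=sensors.read_state();print(h,s["t"],s["eef_pos"],(s["force"]-s0["force"]).round(2),s["grip_width"])
ctrl.hold(.3);s=sensors.read_state();print(s["eef_pos"],(s["force"]-s0["force"]).round(2),s["wrist_torque"].round(2))
E
```

```text
14.4667 [ 554.34929619 -198.49267381  118.33096869] [ 0.41011268  0.14216392 -0.39870264]
True 16.6083 [ 554.30239338 -198.41913288   93.89098407] [0.3  0.6  4.33] 11.538826927357958
[ 554.31692548 -198.41807008   93.89249719] [ 0.43 -0.67  5.34] [ 0.    0.02 -0.01]
```

Contact at TCP z = 93.9, so the pile is 43 mm high, as the depth picture said (43.2). Releasing.

```bash
python3 - <<'E'
from h import *
R=np.load("/tmp/Rd.npy")
ctrl.gripper_to(20);ctrl.gripper_to(45);ctrl.hold(.2)
s=sensors.read_state();p=s["eef_pos"];print(s["t"],p,s["force"],s["grip_width"])
ctrl.move_l([p[0],p[1],p[2]+60],R,vel=60);ctrl.move_l([p[0],p[1],p[2]+160],R,vel=120);ctrl.hold(.3)
print(sensors.read_state()["t"],sensors.read_state()["force"])
lidview("w4",np.array([554.3,-198.4,84]),np.array([0,0,1.]))
q,d=optics.grab_frame("scene");cv2.imwrite("pics/s4.png",q[:,:,::-1])
E
```

```text
17.725 [ 553.09240063 -197.79132689   92.51235807] [-0.22894736 -1.18738192 -0.40204791] 45.53306337002795
20.1583 [-0.4478405   0.00620012  0.5995053 ]
lidplane [ 556.28233192 -195.30270757   63.08987413] [ 4.34759548e-05 -1.15520381e-04  9.99999992e-01] 0.5329437191101544 7846 0.007072053410801811
grip foot [ 555.29282096 -198.01184167   63.08960419] size (48.67086410522461, 10.59959602355957) 759 axis [5.04144037e-01 8.63619576e-01 7.78475194e-05] disc [ 554.93695752 -198.63742275   63.0895474 ] rad 60.00747299194336
```

View pics/w4.png

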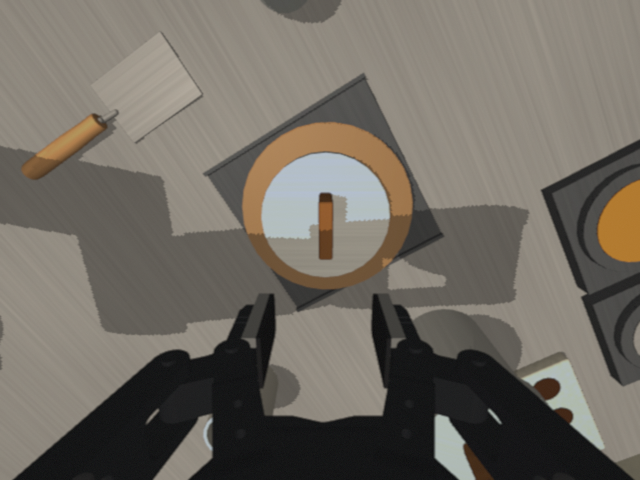

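View pics/s4.png

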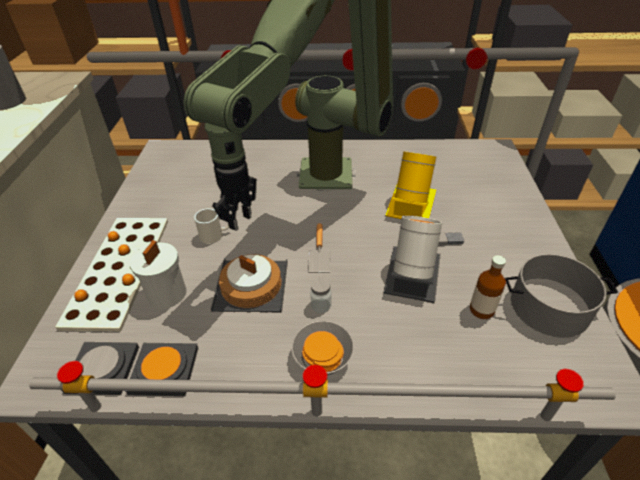

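The lid lies flat and central: in the wrist view it is centred at (326,214) on the pile at (328,206). In the scene view the stand and bystanders are at their starting pixels. Handing in.

```bash
python3 -c "
from plant import ctrl
print(ctrl.finish_job())"
```

```text
the job is handed in; nothing more can be done
None
```

The lid is off the tin and lying flat, grip up, in the middle of the cardboard pile. I handed the job in at about 20 s of the 48 s allowed, and `finish_job` gives no verdict.

- **Taking the lid off:** I gripped it by the wooden grip with 60 N and drew it about 90 mm along the tin's axis. The force on the tool stayed under about 3 N at every reading.
- **Setting it down:** I lowered it at 12 mm/s until it touched, at about 5 N. The pile came out 43 mm high by feel, and the depth picture gave 43.2 mm.
- **Last checks on the lid:** The wrist camera showed it tilted by less than 0.001 rad. Its centre was about 1 mm from the pile centre I had estimated from the top camera. The fingers were open and clear.
- **Stand and bystanders:** Comparing the scene pictures by eye, I saw no movement. I did not measure their positions again in numbers.
- **Checks that failed:** Circle and rectangle fits for the pile, tray and stand base were spoiled by outlying depth points or stray pixels. For the pile I used the centroid of its top, which agreed with a direct depth reading at its centre. I did not use the other two fits. As the fingers opened, the tool shifted by about 1.4 mm, but the lid stayed in place.

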